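# Set five minutes on the ointment mixer and start it

### The arm

A 6-joint arm with a two-finger parallel gripper is mounted at the origin on a cart in front of the work surface, level with it; the furniture and walls round the work are solid. World frame = base frame: x ahead of the robot, y to its left, z up, the work surface at z = 0. Lengths are in m, angles in degrees, forces in N, time in s.
With the tool pointing down it reaches from about 0.4 to 0.825 m from the base axis. Payload 7 kg.
Tool frame: the origin (TCP) lies midway between the tips of the shut fingers; the grasp point (between the pads) lies 19 mm behind it (ctrl.hold_point_z is the distance from the TCP to the grasp point, in m); z points along the fingers, y is the line along which they close (so a half turn about z gives the same grasp; the last joint's range is limited). The gripper opens to 88 mm and grips with 3 to 60 N. Pads are 19 mm wide; open, the fingers measure 130 mm over their backs; the gripper's body (78 mm by 193 mm) begins 47 mm behind the grasp point.
Start: joints at [-49.612, 20.546, 0.682, 0, -70.136, -16.507], TCP at [0.273, -0.617, 0.227] pointing down, gripper open.
Joint ranges: [-176.03, 176.03], [-82.01, 121.73], [-58.28, 71.71], [-173.87, 95.51], [-174.79, -0.11], [-173.66, 173.66]. Speed limits (degrees/s): [136.94, 136.94, 172.46, 180, 180, 180].

### API

Orientations are given as [roll, pitch, yaw] about the fixed x, y, z axes, in that order (R = Rz(yaw) Ry(pitch) Rx(roll)).
In Python, from plant import ctrl gives the robot as it stands.
- The arm moves only by the tool apply_moves, never from a script. Its argument "deltas" is a list of rows, each an object with "fingers": the finger opening in mm, from 0 to 87.6; "delta_pos": the shift along the tool's x, y, z in mm, a list of three; "angular": the turn, a rotation vector about the tool's x, y, z in degrees, a list of three. A call has 1 to 10 rows; each row is the pose to reach, as a shift and turn from the pose commanded when the call began, along the tool's axes at that moment; what a row does not reach only later rows make up. A row lasts 1/10 s, in which the tool goes at most 50 mm and 8.59 degrees, less where a joint would pass 70% of its speed; a pose out of reach is approached as far as the arm can. A call with a gripper value outside its range is refused whole. The fingers move at their own pace and stop on an object; the grip force is fixed at half the most. Time passes only in rows, so rows that repeat a pose let the fingers close. It gives the time, the measured TCP pose, the force, the opening and the grip force at its end, in the units of the state.
- ctrl.get_obs(): the state, without advancing time (a new reading comes with each control period).
- ctrl.snapshot(name): name is "side" or "top"; returns the picture (480x640x3 uint8, red, green, blue); there is no depth.
- ctrl.camera_params(name): a dict with "fx", "fy", "cx", "cy" (pixels), "dist_coeffs" ([k1, k2, p1, p2, k3] as OpenCV has them; the pictures are not rectified), "cam_to_world" (4x4, takes a point from camera to world coordinates). Camera axes: x right, y up, looking along -z (the intrinsics and any distortion apply to the point x, -y, -z); pixel columns grow to the right and rows downward; lengths in m; the calibration is good to about 2 mm. A picture is of the moment at which its call begins. camera_params takes no time and is no camera call.
- ctrl.close_job(): hands the job in; it is judged then, once.
The state is a dict: "clock": time; "joint_pos": joint angles; "qvel": joint speeds; "tau": joint torques, N m; "tool_pos": TCP position; "orientation": TCP orientation; "force": force on the tool from outside, world axes, zero at the start; "moment": the same for the moment, N m; "opening": finger opening in m; "gripper_force": force on a finger pad.
Only numpy, scipy, OpenCV 4.12 (cv2) and the standard library are available. Lean on these libraries where they do the work, as an engineer would, in place of code of your own. Each camera call takes 0.05 s, during which the arm holds its last target. There are 200 camera calls.

### The job

The ointment jar is already in the mixer: shut the mixer's lid fully, turn its pointer selector click by click to 5 minutes (the 0 mark is its stop farthest anticlockwise, and each click clockwise is one minute), and then, with the lid shut and the selector on 5, press the start key fully home and let it come up again. Work gently with a fingertip, only pushing and pressing: do not pinch or force the selector, lift nothing, and leave the jar and the things standing round the mixer where they are.

Things in the scene. Friction and masses are not known exactly. Their poses are not given: they have to be found in the camera images.
- mixer: Ointment mixer, a low white box standing fixed on the table, 184 mm deep (x) by 272 mm wide (y) by 95.5 mm high. Origin: centre of its underside, on the table; x points to its back (away from the robot), y to its left, z up. Left half: chamber with the lid. Right half: flat level grey control panel with its top at z = 95.5 mm, with the selector towards the back and the start key towards the front.
- selector (a joint): Angle of the pointer selector in rad, 0 on the 0 mark, growing clockwise seen from above. Nine sprung click positions 0 to 8, each 0.5236 rad (30 degrees) after the last; stops at 0 and 8; position 5 is 2.618 rad. It starts on one of the positions 0 to 3. To leave a position takes about 0.07 N m (roughly 3 N on the side of the pointer); half way over it snaps on into the next position by itself and rests there (friction is slight).
- selector_axis (a point): Point on the selector's axis at the height of the panel's top (mixer frame: x 24, y -75, z 95.5 mm); axes as the mixer's. The axis is vertical. Nine black marks lie round it on the panel, 38 mm from the axis and outwards, 30 degrees apart; those of 0 and 5 are 10 mm long, the others 5 mm. Mark 0 lies 120 degrees anticlockwise of the mixer's +x, mark 4 towards +x, mark 5 30 degrees clockwise of +x.
- pointer_knob: The selector's black pointer knob. Origin: on its axis at the height of the panel's top; turns with the selector: x points outwards along the pointer, z up. Low skirt: 44 mm diameter, its top 5 mm above the panel. Hub: 28 mm diameter, to 22 mm above the panel. The pointer is one bar on one side of the hub only, 10 mm wide, with flat upright sides from 4 to 21 mm above the panel and from the hub to 34 mm from the axis; a white line runs along its top.
- lid (a joint): Opening angle of the lid in rad: 0 shut, starts 0.65 to 1.0, can go to 1.4. Stiff friction hinge: it stays where it is left and does not fall; pushing it down at the front takes under 2 N. While it stands open it leaves a gripper little room beside the selector.
- lid_hinge (a point): Middle of the lid's hinge line at the back of the chamber (mixer frame: x 75, y 58, z 94.5 mm); axes as the mixer's. The lid turns about the mixer's y through this point.
- lid_front (a point): On the lid's upper face, centred, 10 mm behind its front edge: 136 mm from the hinge along the lid and 11 mm above the plane of its underside. Turns with the lid: x points from here to the hinge, z out of the upper face. The lid is a white frame with a clear window, 152 by 142 by 11 mm; a grey tab 52 mm wide sticks out 16 mm past the middle of its front edge. Shut, its upper face is level, 105.5 mm above the table.
- start_key (a joint): Travel of the start key in m: 0 up, 0.004 fully down. A spring returns it; 1 N to begin, 4 N when fully down.
- start_key_top (a point): Centre of the top of the start key, a white bar 22 mm (x) by 32 mm (y) that stands 8 mm proud of the panel (mixer frame: x -56, y -75, z 103.5 mm), in a black collar 5 mm high and 36 by 46 mm; axes as the mixer's. It is pressed straight down.
- ointment_jar: White ointment jar with a ribbed grey screw cap, 58 mm diameter by 47 mm, loose in its holder in the mixer's chamber, wholly below the lid. Origin: centre of its underside.
- amber_bottle: Brown bottle with white cap, 44 mm diameter by 85 mm, standing on the table to the right of the mixer. Origin: centre of its underside.
- dosing_cup: Clear dosing cup, 44 mm diameter by 38 mm, standing on the table to the right of the mixer, nearer the robot. Origin: centre of its underside.
- carton: Small white and green tablet carton, 45 by 85 by 30 mm, lying on the table to the left of the mixer. Origin: centre of its underside.
- spatula: Ointment spatula, 195 mm long and 13 mm high, steel blade and white handle, lying on the table to the left of the mixer. Origin: middle of its length, on the table; x points to the blade.
- calculator: Desk calculator, 155 by 105 by 27 mm, lying on the table to the left of the mixer, nearer the robot. Origin: centre of its underside.

How it is judged:
By the outcome, as a careful person would: the job done as asked, in the order asked, and still so for the second after the job is handed in, with the robot touching nothing.
It also fails if it takes over 58 s, if anything falls off the work surface, if the arm or the gripper's body presses on something with over 40 N, if the wrist force passes 120 N, or if a joint passes its speed limit or range.

## Working session

There is one attempt and no reset: what is moved stays moved. The work goes in short steps, Python scripts to look and compute and a tool call to move; the robot and the scene stay as the last step left them, time stands still between calls to the robot, and variables do not carry over. Pictures are saved under pics/ and viewed, at most 10 in all, crops included, and the job is handed in when it is done.

Besides the shell and the picture viewer there is one more tool, called as name(argument=value, ...), one argument or row to a line, values as JSON. apply_moves: Moves the arm, as the interface text tells. Its arguments: {"type":"object","properties":{"deltas":{"type":"array"}},"required":["deltas"]}

```bash
mkdir -p pics
python3 - <<'E'
from plant import ctrl
import cv2,numpy as np
for n in("top","side"):
    cv2.imwrite(f"pics/{n}0.png",ctrl.snapshot(n)[:,:,::-1]); p=ctrl.camera_params(n); print(n,{k:np.round(v,3).tolist() for k,v in p.items()})
o=ctrl.get_obs();print({k:np.round(v,3).tolist() for k,v in o.items()})
E
```

```text
top {'fx': 455.67, 'fy': 455.67, 'cx': 312.614, 'cy': 245.325, 'dist_coeffs': [0.034, 0.0, 0.0, 0.0, 0.0], 'cam_to_world': [[0.004, 0.991, -0.131, 0.414], [-1.0, 0.004, 0.004, 0.299], [0.005, 0.131, 0.991, 0.944], [0.0, 0.0, 0.0, 1.0]]}
side {'fx': 469.326, 'fy': 469.326, 'cx': 315.179, 'cy': 241.29, 'dist_coeffs': [0.033, 0.0, 0.0, 0.0, 0.0], 'cam_to_world': [[-0.892, 0.266, -0.365, 0.241], [-0.451, -0.483, 0.75, 0.956], [0.023, 0.834, 0.551, 0.572], [0.0, 0.0, 0.0, 1.0]]}
{'clock': 0.1, 'joint_pos': [-49.614, 20.588, 0.638, -0.017, -70.138, -16.506], 'qvel': [-0.026, -0.178, 0.093, 0.058, 0.041, 0.007], 'tau': [0.0, -58.416, 29.375, 7.015, 0.01, -0.0], 'tool_pos': [0.273, -0.617, 0.226], 'orientation': [179.911, -0.01, -156.125], 'force': [0.738, 0.494, -0.754], 'moment': [0.067, 0.017, -0.043], 'gripper_force': 0.0, 'opening': 0.087}
```

View pics/top0.png

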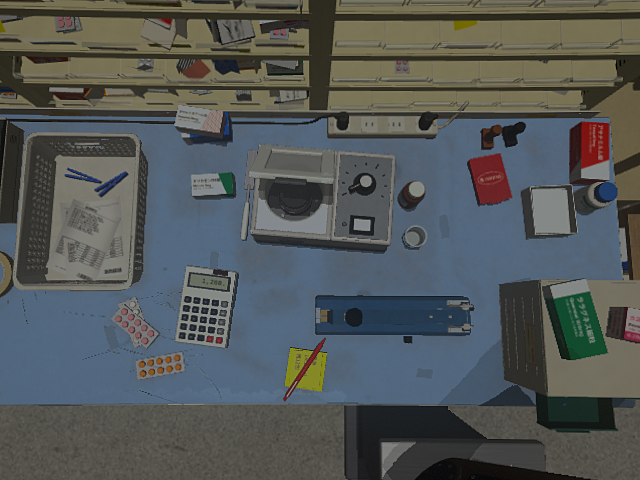

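View pics/side0.png

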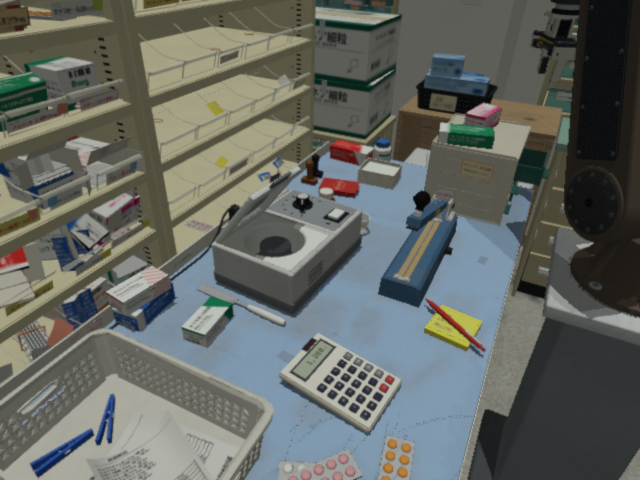

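The top view shows the mixer at columns 245–395 and rows 145–250. The knob is near (365,182), the key near (362,225), and the lid is open with its front edge near row 150. I'll zoom in on it.

Run:
```python
import cv2
a=cv2.imread("pics/top0.png")[140:260,240:400]
cv2.imwrite("pics/c1.png",cv2.resize(a,None,fx=5,fy=5,interpolation=cv2.INTER_CUBIC))
```

```text
(no output)
```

View pics/c1.png

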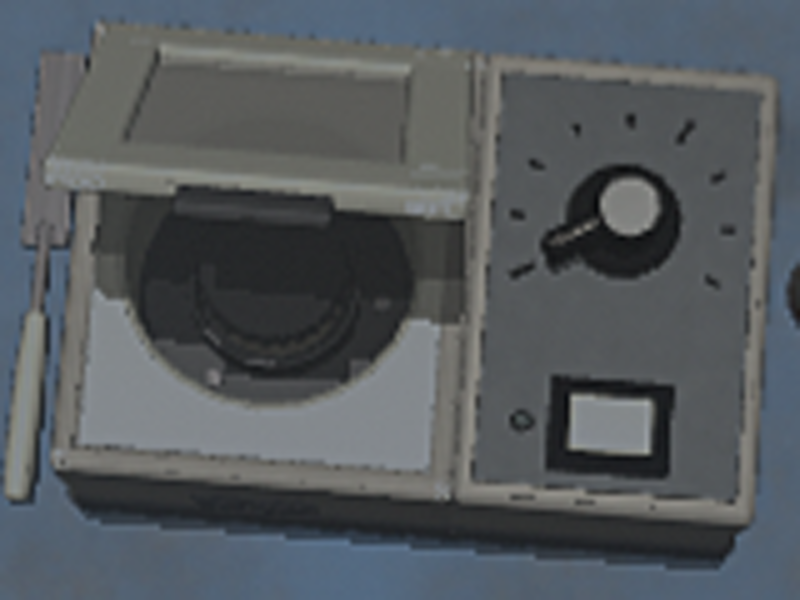

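The crop shows the marks running 0 (522,270), 4 (630,120), 5 (686,130), 8 (712,281). The pointer runs from the hub top (630,207) towards (550,250), so it points at mark 0. The key top is centred near (611,425), and the lid's upper front edge runs (47,160)–(467,196).

```bash
cat > h.py <<'E'
import numpy as np,cv2
from scipy.optimize import least_squares
from scipy.spatial.transform import Rotation as R
from plant import ctrl
def proj(n,P):
    p=ctrl.camera_params(n);T=np.linalg.inv(np.array(p["cam_to_world"]));F=np.diag([1.,-1,-1])
    K=np.array([[p["fx"],0,p["cx"]],[0,p["fy"],p["cy"]],[0,0,1]])
    q=(F@(T[:3,:3]@np.atleast_2d(P).T+T[:3,3:])).T
    return cv2.projectPoints(q,np.zeros(3),np.zeros(3),K,np.array(p["dist_coeffs"],float))[0][:,0]
def tw(m,P):  # mixer->world
    c,s=np.cos(m[2]),np.sin(m[2]);P=np.atleast_2d(P)
    return np.c_[m[0]+c*P[:,0]-s*P[:,1],m[1]+s*P[:,0]+c*P[:,1],P[:,2]]
def crop(u): return np.array([240,140])+(np.array(u)+.5)/5-.5
def delta(pos,yaw):  # row values (mm, deg) from measured pose to a tool-down target (world m, deg)
    o=ctrl.get_obs();r=R.from_euler("xyz",o["orientation"],degrees=True)
    d=r.inv().apply(np.array(pos)-o["tool_pos"])*1e3
    a=(r.inv()*R.from_euler("xyz",[180,0,yaw],degrees=True)).as_rotvec(degrees=True)
    return np.round(d,1).tolist(),np.round(a,1).tolist()
E
cat > fit.py <<'E'
from h import *
marks=[(522,270),(517,214),(537,165),(577,130),(630,120),(686,130),(718,177),(728,231),(712,281)]
M=[];U=[]
for k,u in enumerate(marks):
    r=.043 if k in(0,5) else .0405;a=np.radians(120-30*k)
    M.append([.024+r*np.cos(a),-.075+r*np.sin(a),.0955]);U.append(u)
M.append([-.056,-.075,.1035]);U.append((611,425))
M.append([.024,-.075,.1175]);U.append((630,207))
U=crop(U);M=np.array(M)
f=least_squares(lambda m:(proj("top",tw(m,M))-U).ravel(),[.6,.25,0],loss="soft_l1")
m=f.x;print("mixer",m,np.degrees(m[2]),np.abs(f.fun).max());np.save("m.npy",m)
def lid(t):
    P=[]
    for y in(.076,-.076): P.append([.075-.146*np.cos(t)-.011*np.sin(t),.058+y,.0945+.146*np.sin(t)+.011*np.cos(t)])
    return tw(m,P)
L=crop([(47,160),(467,196)])
g=least_squares(lambda t:(proj("top",lid(t[0]))-L).ravel(),[.8]);print("lid",g.x,g.fun)
b=least_squares(lambda p:np.r_[proj("top",p)[0]-(502,283),proj("side",p)[0]-(432,150)],[.4,-.1,.1]);print("box",b.x,b.fun)
print("axis",tw(m,[.024,-.075,.0955]),"key",tw(m,[-.056,-.075,.1035]))
for n in("top","side"):print(proj(n,lid(g.x[0])))
E
python3 fit.py
```

```text
mixer [ 0.62624171  0.2741937  -0.07516379] -4.306568134924412 0.48115128282088904
lid [1.04553468] [-5.27699745  0.05628703  4.30662141  0.24537429]
box [ 0.4485047  -0.02082408  0.179135  ] [ 0.62416037  2.73236917 -3.60923789 -0.40361461]
axis [[0.64454197 0.19760322 0.0955    ]] key [[0.56476785 0.20361067 0.1035    ]]
[[243.72300255 171.65628703]
 [337.30662141 179.04537429]]
[[247.77147431 191.05658862]
 [299.71001314 158.81103867]]
```

```bash
sed -i 's/\.076,-\.076/.071,-.071/; s/-\.011\*np.sin(t),\.058/+.011*np.sin(t),.058/' fit.py; python3 fit.py
cat > lid.py <<'E'
from h import *
m=np.load("m.npy")
def tip(t,dz=0): # tip centre: 8 mm behind upper front edge, 45 mm right of lid middle
    return tw(m,[.075-.146*np.cos(t)+.011*np.sin(t)+.008,.013,.0945+.146*np.sin(t)+.011*np.cos(t)+dz])[0]
E
python3 - <<'E'
from lid import *
for t in (1.05,.95,.85,.7,.5,.3,.1,0): print(t,tip(t).round(4),delta(tip(t),-94.3))
print(delta([.5,-.45,.35],-94.3))
E
```

```text
mixer [ 0.62624171  0.2741937  -0.07516379] -4.306568134924412 0.48115128282088904
lid [0.91854246] [-1.25629436  0.23732576  1.06459518 -0.14778765]
box [ 0.4485047  -0.02082408  0.179135  ] [ 0.62416037  2.73236917 -3.60923789 -0.40361461]
axis [[0.64454197 0.19760322 0.0955    ]] key [[0.56476785 0.20361067 0.1035    ]]
[[247.74370564 171.83732576]
 [334.06459518 178.65221235]]
[[248.61566461 194.49036893]
 [296.88539431 164.05347053]]
1.05 [0.6471 0.2857 0.2266] ([-707.3, 673.9, 0.0], [0.1, 0.0, -61.8])
0.95 [0.6342 0.2866 0.2197] ([-695.9, 679.9, 7.0], [0.1, 0.0, -61.8])
0.85 [0.6221 0.2875 0.2114] ([-685.3, 685.7, 15.2], [0.1, 0.0, -61.8])
0.7 [0.6057 0.2888 0.197 ] ([-670.7, 693.4, 29.7], [0.1, 0.0, -61.8])
0.5 [0.5875 0.2901 0.1741] ([-654.6, 702.0, 52.5], [0.1, 0.0, -61.8])
0.3 [0.5741 0.2912 0.1482] ([-642.9, 708.3, 78.5], [0.1, 0.0, -61.8])
0.1 [0.5662 0.2918 0.12  ] ([-635.9, 712.0, 106.7], [0.1, 0.0, -61.8])
0 [0.5644 0.2919 0.1055] ([-634.2, 712.8, 121.2], [0.1, 0.0, -61.8])
([-275.0, 60.9, -124.2], [0.1, 0.0, -61.8])
```

apply_moves(
  deltas=[
    {"fingers": 0,"delta_pos": [0,0,-50],"angular": [0,0,0]},
    {"fingers": 0,"delta_pos": [0,0,-100],"angular": [0,0,-8]},
    {"fingers": 0,"delta_pos": [-40,10,-124],"angular": [0,0,-16]},
    {"fingers": 0,"delta_pos": [-85,20,-124],"angular": [0,0,-24]},
    {"fingers": 0,"delta_pos": [-130,30,-124],"angular": [0,0,-32]},
    {"fingers": 0,"delta_pos": [-175,40,-124],"angular": [0,0,-40]},
    {"fingers": 0,"delta_pos": [-225,50,-124],"angular": [0,0,-48]},
    {"fingers": 0,"delta_pos": [-275,60,-124],"angular": [0,0,-56]},
    {"fingers": 0,"delta_pos": [-300,95,-124],"angular": [0,0,-61.8]},
    {"fingers": 0,"delta_pos": [-325,130,-124],"angular": [0,0,-61.8]},
  ],
)

```text
clock: 1.1
tool_pos: [0.5188, -0.3648, 0.3488]
orientation: [179.9, 0.1, -94.1]
force: [-0.4, -0.5, 0.9]
opening: 0.0134
gripper_force: 0.0
```

Run:
```python
from lid import *
print(delta(tip(.92,.05),-94.3),delta([.62,.0,.35],-94.3))
```

```text
([-658.0, -65.1, 81.9], [0.1, 0.1, 0.2]) ([-371.1, -74.9, -1.0], [0.1, 0.1, 0.2])
```

apply_moves(
  deltas=[
    {"fingers": 0,"delta_pos": [-50,-15,0],"angular": [0,0,0]},
    {"fingers": 0,"delta_pos": [-100,-30,0],"angular": [0,0,0]},
    {"fingers": 0,"delta_pos": [-148,-40,0],"angular": [0,0,0]},
    {"fingers": 0,"delta_pos": [-197,-50,0],"angular": [0,0,0]},
    {"fingers": 0,"delta_pos": [-246,-60,0],"angular": [0,0,0]},
    {"fingers": 0,"delta_pos": [-295,-65,0],"angular": [0,0,0]},
    {"fingers": 0,"delta_pos": [-344,-65,5],"angular": [0,0,0]},
    {"fingers": 0,"delta_pos": [-393,-65,10],"angular": [0,0,0]},
    {"fingers": 0,"delta_pos": [-442,-65,15],"angular": [0,0,0]},
    {"fingers": 0,"delta_pos": [-491,-65,20],"angular": [0,0,0]},
  ],
)

```text
clock: 2.1
tool_pos: [0.6192, 0.12, 0.3301]
orientation: [180.0, -0.0, -94.3]
force: [0.4, -0.5, 1.2]
opening: 0.0003
gripper_force: 0.0
```

apply_moves(
  deltas=[
    {"fingers": 0,"delta_pos": [-48,0,10],"angular": [0,0,0]},
    {"fingers": 0,"delta_pos": [-96,0,20],"angular": [0,0,0]},
    {"fingers": 0,"delta_pos": [-140,0,35],"angular": [0,0,0]},
    {"fingers": 0,"delta_pos": [-167,0,50],"angular": [0,0,0]},
    {"fingers": 0,"delta_pos": [-167,0,60],"angular": [0,0,0]},
    {"fingers": 0,"delta_pos": [-167,0,60],"angular": [0,0,0]},
  ],
)

```text
clock: 2.7
tool_pos: [0.6311, 0.2843, 0.2677]
orientation: [179.8, -0.2, -94.3]
force: [0.5, -0.4, -0.7]
opening: 0.0006
gripper_force: 0.0
```

Run:
```python
from lid import *
for t in (1,.92,.85,.75,.65,.55,.45,.35,.25,.15,.05,0): print(t,tip(t).round(4),delta(tip(t),-94.3))
cv2.imwrite("pics/c2.png",cv2.resize(ctrl.snapshot("side")[120:270,190:390,::-1],None,fx=4,fy=4,interpolation=2))
```

```text
1 [0.6406 0.2862 0.2233] ([-2.7, -9.4, 44.4], [0.2, -0.2, 0.0])
0.92 [0.6305 0.2869 0.2173] ([-2.7, 0.6, 50.4], [0.2, -0.2, 0.0])
0.85 [0.6221 0.2875 0.2114] ([-2.7, 9.0, 56.3], [0.2, -0.2, 0.0])
0.75 [0.6109 0.2884 0.2021] ([-2.8, 20.2, 65.7], [0.2, -0.2, 0.0])
0.65 [0.6007 0.2892 0.1916] ([-2.8, 30.4, 76.2], [0.2, -0.2, 0.0])
0.55 [0.5916 0.2898 0.1802] ([-2.8, 39.5, 87.7], [0.2, -0.2, 0.0])
0.45 [0.5837 0.2904 0.1679] ([-2.9, 47.5, 100.0], [0.2, -0.2, 0.0])
0.35 [0.577  0.2909 0.1549] ([-2.9, 54.1, 113.0], [0.2, -0.2, 0.0])
0.25 [0.5716 0.2913 0.1413] ([-3.0, 59.4, 126.7], [0.2, -0.2, 0.0])
0.15 [0.5677 0.2916 0.1272] ([-3.0, 63.3, 140.8], [0.2, -0.2, 0.0])
0.05 [0.5651 0.2918 0.1128] ([-3.0, 65.8, 155.2], [0.2, -0.2, 0.0])
0 [0.5644 0.2919 0.1055] ([-3.1, 66.5, 162.5], [0.2, -0.2, 0.0])
```

View pics/c2.png

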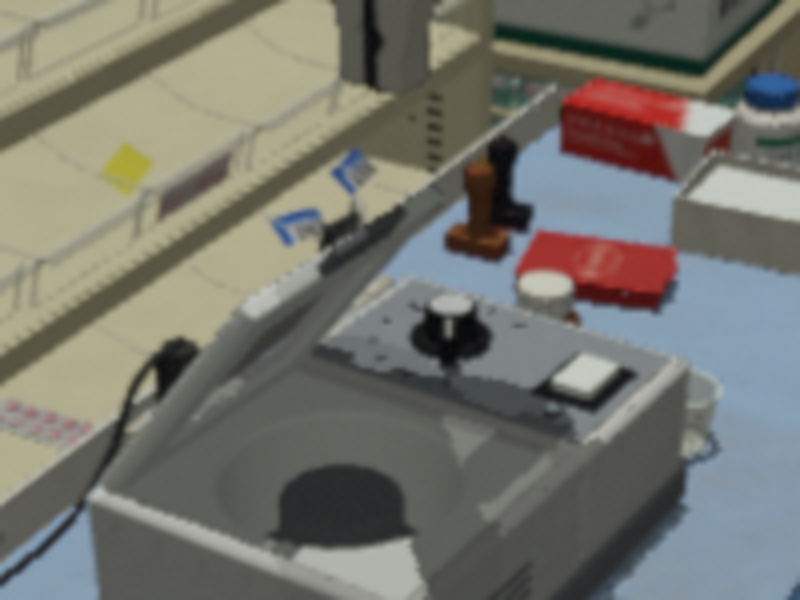

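The side crop shows the closed fingertips at (385,85), above the lid's right front corner at (410,205). Next I push the lid down along its arc.

apply_moves(
  deltas=[
    {"fingers": 0,"delta_pos": [-3,0,30],"angular": [0,0,0]},
    {"fingers": 0,"delta_pos": [-3,0,45],"angular": [0,0,0]},
    {"fingers": 0,"delta_pos": [-3,2,52],"angular": [0,0,0]},
    {"fingers": 0,"delta_pos": [-3,9,58],"angular": [0,0,0]},
    {"fingers": 0,"delta_pos": [-3,15,63],"angular": [0,0,0]},
    {"fingers": 0,"delta_pos": [-3,20,68],"angular": [0,0,0]},
    {"fingers": 0,"delta_pos": [-3,25,73],"angular": [0,0,0]},
    {"fingers": 0,"delta_pos": [-3,30,78],"angular": [0,0,0]},
    {"fingers": 0,"delta_pos": [-3,35,84],"angular": [0,0,0]},
    {"fingers": 0,"delta_pos": [-3,39,90],"angular": [0,0,0]},
  ],
)

```text
clock: 3.75
tool_pos: [0.5915, 0.2903, 0.1811]
orientation: [179.9, -0.0, -94.3]
force: [-10.3, -0.6, 8.3]
opening: 0.0005
gripper_force: 6.3
```

Run:
```python
from lid import *
for t in (.55,.45,.35,.25,.15,.05,0): print(t,delta(tip(t),-94.3))
print(ctrl.get_obs()["force"])
cv2.imwrite("pics/c3.png",cv2.resize(ctrl.snapshot("side")[120:270,190:390,::-1],None,fx=3,fy=3,interpolation=2))
```

```text
0.55 ([0.4, -0.2, 0.9], [0.1, -0.0, 0.0])
0.45 ([0.4, 7.8, 13.2], [0.1, -0.0, 0.0])
0.35 ([0.4, 14.5, 26.3], [0.1, -0.0, 0.0])
0.25 ([0.4, 19.8, 39.9], [0.1, -0.0, 0.0])
0.15 ([0.4, 23.8, 54.0], [0.1, -0.0, 0.0])
0.05 ([0.4, 26.3, 68.4], [0.1, -0.0, 0.0])
0 ([0.4, 27.0, 75.7], [0.1, -0.0, 0.0])
[-10.30321603  -0.63593909   8.34470053]
```

View pics/c3.png

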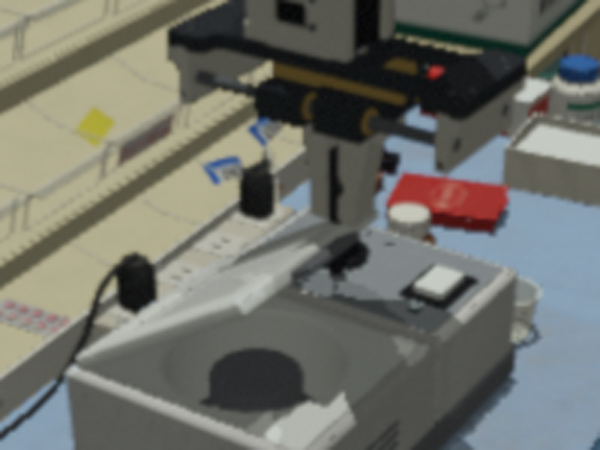

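The lid is about half shut, with the fingertips on its right front edge near (345,215). I continue along the arc.

apply_moves(
  deltas=[
    {"fingers": 0,"delta_pos": [0,6,6],"angular": [0,0,0]},
    {"fingers": 0,"delta_pos": [0,11,13],"angular": [0,0,0]},
    {"fingers": 0,"delta_pos": [0,15,20],"angular": [0,0,0]},
    {"fingers": 0,"delta_pos": [0,18,26],"angular": [0,0,0]},
    {"fingers": 0,"delta_pos": [0,21,33],"angular": [0,0,0]},
    {"fingers": 0,"delta_pos": [0,24,40],"angular": [0,0,0]},
  ],
)

```text
clock: 4.4
tool_pos: [0.5695, 0.2923, 0.1399]
orientation: [-180.0, 0.0, -94.3]
force: [0.1, -0.1, -1.1]
opening: 0.0003
gripper_force: 0.2
```

apply_moves(
  deltas=[
    {"fingers": 0,"delta_pos": [0,2,7],"angular": [0,0,0]},
    {"fingers": 0,"delta_pos": [0,4,14],"angular": [0,0,0]},
    {"fingers": 0,"delta_pos": [0,5,21],"angular": [0,0,0]},
    {"fingers": 0,"delta_pos": [0,6,28],"angular": [0,0,0]},
    {"fingers": 0,"delta_pos": [0,6,32],"angular": [0,0,0]},
    {"fingers": 0,"delta_pos": [0,6,34],"angular": [0,0,0]},
  ],
)

```text
clock: 5.0
tool_pos: [0.5634, 0.2925, 0.1059]
orientation: [180.0, -0.0, -94.3]
force: [0.4, -1.5, 0.5]
opening: 0.0003
gripper_force: 0.2
```

Run:
```python
from lid import *
print(0,delta(tip(0),-94.3))
```

```text
0 ([0.5, -1.0, 0.4], [0.0, -0.0, -0.0])
```

apply_moves(
  deltas=[
    {"fingers": 0,"delta_pos": [0,0,1],"angular": [0,0,0]},
    {"fingers": 0,"delta_pos": [0,0,2],"angular": [0,0,0]},
    {"fingers": 0,"delta_pos": [0,0,2],"angular": [0,0,0]},
  ],
)

```text
clock: 5.3
tool_pos: [0.5635, 0.2925, 0.1057]
orientation: [-180.0, -0.0, -94.3]
force: [-3.9, -1.7, 7.3]
opening: 0.0004
gripper_force: 3.9
```

Run:
```python
from h import *
cv2.imwrite("pics/c4.png",cv2.resize(ctrl.snapshot("side")[120:270,190:390,::-1],None,fx=3,fy=3,interpolation=2))
```

```text
(no output)
```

View pics/c4.png

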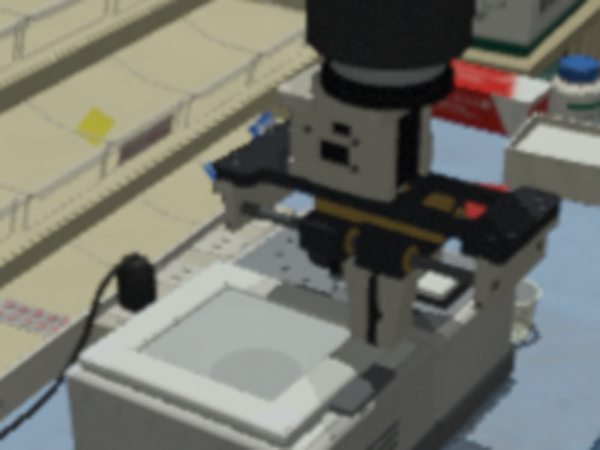

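The lid is fully shut: the fingers near (375,330) meet a 7 N stop at z = 0.1057. Next is the selector.

```bash
cat > sel.py <<'E'
from h import *
m=np.load("m.npy");ax=tw(m,[.024,-.075,.0955])[0]
def sel(th,off,z,r=.038):
    f=np.radians(120-th)+m[2];u=np.array([np.cos(f),np.sin(f)]);t=np.array([u[1],-u[0]])
    return np.r_[ax[:2]+r*u-off*t,z],np.degrees(f)-90
E
python3 - <<'E'
from sel import *
p,y=sel(0,.0235,.15);print(p,y,delta(p,y))
E
```

```text
[0.60689037 0.22165748 0.15      ] 25.693431865075596 ([67.4, -48.6, -44.3], [-0.0, -0.0, -120.0])
```

apply_moves(
  deltas=[
    {"fingers": 0,"delta_pos": [0,0,-30],"angular": [0,0,0]},
    {"fingers": 0,"delta_pos": [0,0,-46],"angular": [0,0,-8]},
    {"fingers": 0,"delta_pos": [15,-10,-46],"angular": [0,0,-16]},
    {"fingers": 0,"delta_pos": [30,-20,-46],"angular": [0,0,-24]},
    {"fingers": 0,"delta_pos": [45,-30,-46],"angular": [0,0,-32]},
    {"fingers": 0,"delta_pos": [60,-40,-46],"angular": [0,0,-40]},
    {"fingers": 0,"delta_pos": [67,-48,-46],"angular": [0,0,-48]},
    {"fingers": 0,"delta_pos": [67,-48,-46],"angular": [0,0,-56]},
    {"fingers": 0,"delta_pos": [67,-48,-46],"angular": [0,0,-64]},
    {"fingers": 0,"delta_pos": [67,-48,-46],"angular": [0,0,-72]},
  ],
)

```text
clock: 6.35
tool_pos: [0.6067, 0.2221, 0.1508]
orientation: [-180.0, -0.0, -22.0]
force: [0.5, -0.2, -0.2]
opening: 0.0005
gripper_force: 0.0
```

apply_moves(
  deltas=[
    {"fingers": 0,"delta_pos": [0,0,0],"angular": [0,0,-8]},
    {"fingers": 0,"delta_pos": [0,0,0],"angular": [0,0,-16]},
    {"fingers": 0,"delta_pos": [0,0,0],"angular": [0,0,-24]},
    {"fingers": 0,"delta_pos": [0,0,0],"angular": [0,0,-32]},
    {"fingers": 0,"delta_pos": [0,0,0],"angular": [0,0,-40]},
    {"fingers": 0,"delta_pos": [0,0,0],"angular": [0,0,-48]},
    {"fingers": 0,"delta_pos": [0,0,0],"angular": [0,0,-48]},
  ],
)

```text
clock: 7.05
tool_pos: [0.6066, 0.2223, 0.1508]
orientation: [-180.0, -0.0, 25.8]
force: [0.1, -0.0, 0.4]
opening: 0.0002
gripper_force: 0.0
```

Run:
```python
from sel import *
for th,off in((0,.0235),(0,.0145),(10,.0145),(18,.0145)):
  p,y=sel(th,off,.1085);print(th,off,delta(p,y))
cv2.imwrite("pics/c5.png",cv2.resize(ctrl.snapshot("top")[140:260,260:420,::-1],None,fx=4,fy=4,interpolation=2))
```

```text
0 0.0235 ([-0.0, 0.7, 42.3], [-0.0, -0.0, 0.1])
0 0.0145 ([9.0, 0.7, 42.3], [-0.0, -0.0, 0.1])
10 0.0145 ([15.8, -1.2, 42.3], [-0.0, -0.0, 10.1])
18 0.0145 ([21.4, -1.9, 42.3], [-0.0, -0.0, 18.1])
```

View pics/c5.png

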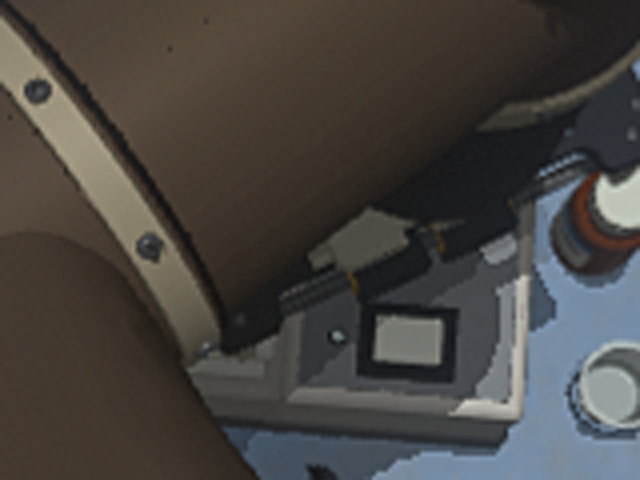

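The top view shows the arm covering the knob. The finger is above the panel near (370,240), left-front of the selector, and nothing blocks the way down. I descend and start pushing.

apply_moves(
  deltas=[
    {"fingers": 0,"delta_pos": [0,0,20],"angular": [0,0,0]},
    {"fingers": 0,"delta_pos": [0,0.7,42],"angular": [0,0,0]},
    {"fingers": 0,"delta_pos": [0,0.7,42],"angular": [0,0,0]},
    {"fingers": 0,"delta_pos": [4,0.7,42],"angular": [0,0,0]},
    {"fingers": 0,"delta_pos": [9,0.7,42],"angular": [0,0,0]},
    {"fingers": 0,"delta_pos": [12.5,-0.3,42],"angular": [0,0,5]},
    {"fingers": 0,"delta_pos": [15.8,-1.2,42],"angular": [0,0,10]},
  ],
)

```text
clock: 7.8
tool_pos: [0.621, 0.2308, 0.1098]
orientation: [-180.0, -0.1, 15.4]
force: [-0.4, 0.4, -0.3]
opening: 0.0002
gripper_force: 0.0
```

Run:
```python
from sel import *
print(ctrl.get_obs()["moment"].round(2) if hasattr(ctrl.get_obs()["moment"],"round") else ctrl.get_obs()["moment"])
for th in range(10,50,5):
  p,y=sel(th,.0145,.1085);print(th,delta(p,y))
```

```text
[-0.13  0.14  0.03]
10 ([-0.9, 0.3, 1.3], [-0.0, -0.1, -0.3])
15 ([2.5, -0.8, 1.3], [-0.0, -0.1, 4.7])
20 ([6.0, -1.6, 1.3], [-0.0, -0.1, 9.7])
25 ([9.5, -2.2, 1.3], [-0.0, -0.1, 14.7])
30 ([13.0, -2.4, 1.3], [-0.0, -0.1, 19.7])
35 ([16.6, -2.3, 1.3], [-0.0, -0.1, 24.7])
40 ([20.1, -1.9, 1.3], [-0.1, -0.1, 29.7])
45 ([23.6, -1.2, 1.3], [-0.1, -0.1, 34.7])
```

apply_moves(
  deltas=[
    {"fingers": 0,"delta_pos": [1.7,-0.6,0.5],"angular": [0,0,2.5]},
    {"fingers": 0,"delta_pos": [3.4,-1.1,0.5],"angular": [0,0,5]},
    {"fingers": 0,"delta_pos": [3.4,-1.1,0.5],"angular": [0,0,5]},
  ],
)

```text
clock: 8.1
tool_pos: [0.6242, 0.2328, 0.1093]
orientation: [-180.0, -0.1, 10.6]
force: [0.0, -0.7, -0.1]
opening: 0.0003
gripper_force: 0.0
```

Run:
```python
from sel import *
cv2.imwrite("pics/c6.png",cv2.resize(ctrl.snapshot("side")[150:230,250:370,::-1],None,fx=6,fy=6,interpolation=2))
P=[tw(m,[.024+.034*np.cos(np.radians(120-30*k)),-.075+.034*np.sin(np.radians(120-30*k)),.1165])[0] for k in range(9)]
print(((proj("side",P)-[250,150])*6+2.5).round().tolist())
```

```text
[[307.0, 325.0], [257.0, 317.0], [222.0, 298.0], [212.0, 274.0], [229.0, 251.0], [267.0, 236.0], [315.0, 232.0], [363.0, 239.0], [398.0, 256.0]]
```

View pics/c6.png

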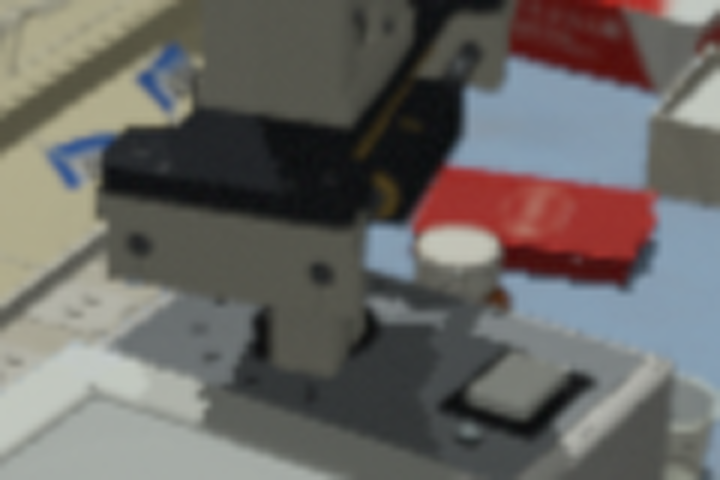

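The side crop shows the pointer tip left of the finger at (262,330), where position 1 is predicted (257,317). So it has clicked once. Each further click uses the same 30° arc in tool axes.

Run:
```python
from sel import *
for th in range(20,50,5):
  p,y=sel(th,.0145,.1088);print(th,delta(p,y))
```

```text
20 ([2.6, -0.9, 0.3], [-0.0, -0.1, 5.0])
25 ([6.0, -1.7, 0.3], [-0.0, -0.1, 10.0])
30 ([9.6, -2.2, 0.3], [-0.0, -0.1, 15.0])
35 ([13.1, -2.4, 0.3], [-0.0, -0.1, 20.0])
40 ([16.6, -2.3, 0.3], [-0.1, -0.1, 25.0])
45 ([20.2, -1.9, 0.4], [-0.1, -0.1, 30.0])
```

apply_moves(
  deltas=[
    {"fingers": 0,"delta_pos": [2.6,-0.9,0],"angular": [0,0,5]},
    {"fingers": 0,"delta_pos": [6,-1.7,0],"angular": [0,0,10]},
    {"fingers": 0,"delta_pos": [9.6,-2.2,0],"angular": [0,0,15]},
    {"fingers": 0,"delta_pos": [13,-2.4,0],"angular": [0,0,20]},
    {"fingers": 0,"delta_pos": [15,-2.4,0],"angular": [0,0,22.5]},
    {"fingers": 0,"delta_pos": [16.6,-2.3,0],"angular": [0,0,25]},
    {"fingers": 0,"delta_pos": [18.4,-2.1,0],"angular": [0,0,27.5]},
    {"fingers": 0,"delta_pos": [20.2,-1.9,0],"angular": [0,0,30]},
    {"fingers": 0,"delta_pos": [20.2,-1.9,0],"angular": [0,0,30]},
  ],
)

```text
clock: 9.05
tool_pos: [0.6431, 0.2379, 0.1086]
orientation: [-180.0, -0.0, -19.3]
force: [-0.4, 0.6, -0.2]
opening: 0.0004
gripper_force: 0.0
```

Run:
```python
from sel import *
for th in range(45,80,5):
  p,y=sel(th,.0145,.1088);print(th,delta(p,y))
```

```text
45 ([0.2, -0.4, -0.2], [-0.0, -0.0, -0.0])
50 ([3.6, -1.5, -0.2], [-0.0, -0.0, 5.0])
55 ([7.0, -2.4, -0.2], [-0.0, -0.0, 10.0])
60 ([10.5, -2.9, -0.2], [-0.0, -0.0, 15.0])
65 ([14.1, -3.1, -0.2], [-0.0, -0.0, 20.0])
70 ([17.6, -3.0, -0.2], [-0.0, -0.0, 25.0])
75 ([21.1, -2.6, -0.2], [-0.0, -0.0, 30.0])
```

apply_moves(
  deltas=[
    {"fingers": 0,"delta_pos": [3.6,-1.5,0],"angular": [0,0,5]},
    {"fingers": 0,"delta_pos": [7,-2.4,0],"angular": [0,0,10]},
    {"fingers": 0,"delta_pos": [10.5,-2.9,0],"angular": [0,0,15]},
    {"fingers": 0,"delta_pos": [14.1,-3.1,0],"angular": [0,0,20]},
    {"fingers": 0,"delta_pos": [15.9,-3.1,0],"angular": [0,0,22.5]},
    {"fingers": 0,"delta_pos": [17.6,-3,0],"angular": [0,0,25]},
    {"fingers": 0,"delta_pos": [19.4,-2.8,0],"angular": [0,0,27.5]},
    {"fingers": 0,"delta_pos": [21.1,-2.6,0],"angular": [0,0,30]},
    {"fingers": 0,"delta_pos": [21.1,-2.6,0],"angular": [0,0,30]},
  ],
)

```text
clock: 9.95
tool_pos: [0.6636, 0.2332, 0.1084]
orientation: [-180.0, -0.0, -49.3]
force: [-0.1, -0.5, -0.2]
opening: 0.0003
gripper_force: 0.0
```

Run:
```python
from sel import *
for th in range(75,110,5):
  p,y=sel(th,.0145,.1088);print(th,delta(p,y))
```

```text
75 ([0.1, -0.3, -0.4], [-0.0, -0.0, 0.0])
80 ([3.4, -1.4, -0.4], [-0.0, -0.0, 5.0])
85 ([6.9, -2.2, -0.4], [-0.0, -0.0, 10.0])
90 ([10.4, -2.7, -0.4], [-0.0, -0.0, 15.0])
95 ([13.9, -3.0, -0.4], [-0.0, -0.0, 20.0])
100 ([17.5, -2.9, -0.4], [-0.0, -0.0, 25.0])
105 ([21.0, -2.4, -0.4], [-0.0, 0.0, 30.0])
```

apply_moves(
  deltas=[
    {"fingers": 0,"delta_pos": [3.4,-1.4,0],"angular": [0,0,5]},
    {"fingers": 0,"delta_pos": [6.9,-2.2,0],"angular": [0,0,10]},
    {"fingers": 0,"delta_pos": [10.4,-2.7,0],"angular": [0,0,15]},
    {"fingers": 0,"delta_pos": [13.9,-3,0],"angular": [0,0,20]},
    {"fingers": 0,"delta_pos": [15.7,-3,0],"angular": [0,0,22.5]},
    {"fingers": 0,"delta_pos": [17.5,-2.9,0],"angular": [0,0,25]},
    {"fingers": 0,"delta_pos": [19.3,-2.7,0],"angular": [0,0,27.5]},
    {"fingers": 0,"delta_pos": [21,-2.4,0],"angular": [0,0,30]},
    {"fingers": 0,"delta_pos": [21,-2.4,0],"angular": [0,0,30]},
  ],
)

```text
clock: 10.85
tool_pos: [0.679, 0.2188, 0.1083]
orientation: [-180.0, 0.0, -79.2]
force: [0.3, -0.3, 0.6]
opening: 0.0007
gripper_force: 0.0
```

Run:
```python
from sel import *
for th in range(105,140,5):
  p,y=sel(th,.0145,.1088);print(th,delta(p,y))
```

```text
105 ([-0.1, -0.3, -0.5], [-0.0, 0.0, 0.1])
110 ([3.3, -1.4, -0.5], [-0.0, 0.0, 5.1])
115 ([6.8, -2.2, -0.5], [-0.0, 0.0, 10.1])
120 ([10.3, -2.7, -0.5], [-0.0, 0.0, 15.1])
125 ([13.8, -2.9, -0.5], [-0.0, 0.0, 20.1])
130 ([17.4, -2.8, -0.5], [-0.0, 0.0, 25.1])
135 ([20.9, -2.4, -0.5], [-0.0, 0.0, 30.1])
```

apply_moves(
  deltas=[
    {"fingers": 0,"delta_pos": [3.4,-1.4,0],"angular": [0,0,5]},
    {"fingers": 0,"delta_pos": [6.9,-2.2,0],"angular": [0,0,10]},
    {"fingers": 0,"delta_pos": [10.4,-2.7,0],"angular": [0,0,15]},
    {"fingers": 0,"delta_pos": [13.9,-3,0],"angular": [0,0,20]},
    {"fingers": 0,"delta_pos": [15.7,-3,0],"angular": [0,0,22.5]},
    {"fingers": 0,"delta_pos": [17.5,-2.9,0],"angular": [0,0,25]},
    {"fingers": 0,"delta_pos": [19.3,-2.7,0],"angular": [0,0,27.5]},
    {"fingers": 0,"delta_pos": [21,-2.4,0],"angular": [0,0,30]},
    {"fingers": 0,"delta_pos": [21,-2.4,0],"angular": [0,0,30]},
  ],
)

```text
clock: 11.75
tool_pos: [0.6851, 0.1986, 0.1082]
orientation: [-180.0, 0.0, -109.2]
force: [0.1, -1.2, 0.4]
opening: 0.0004
gripper_force: 0.0
```

Run:
```python
from sel import *
k=tw(m,[-.056,-.075,.1035])[0]
print(delta([k[0],k[1],.16],-79.2), delta([.5,.05,.16],-109))
```

```text
([34.9, 115.2, -51.8], [-0.0, 0.0, -30.0]) ([201.3, 125.8, -51.8], [-0.0, 0.0, -0.2])
```

apply_moves(
  deltas=[
    {"fingers": 0,"delta_pos": [-5,0,0],"angular": [0,0,0]},
    {"fingers": 0,"delta_pos": [-5,0,-25],"angular": [0,0,0]},
    {"fingers": 0,"delta_pos": [-5,0,-52],"angular": [0,0,0]},
    {"fingers": 0,"delta_pos": [40,30,-60],"angular": [0,0,0]},
    {"fingers": 0,"delta_pos": [75,60,-60],"angular": [0,0,0]},
    {"fingers": 0,"delta_pos": [115,90,-60],"angular": [0,0,0]},
    {"fingers": 0,"delta_pos": [150,125,-60],"angular": [0,0,0]},
    {"fingers": 0,"delta_pos": [190,125,-60],"angular": [0,0,0]},
    {"fingers": 0,"delta_pos": [200,125,-60],"angular": [0,0,0]},
  ],
)

```text
clock: 12.65
tool_pos: [0.4989, 0.0495, 0.1689]
orientation: [-180.0, 0.0, -109.2]
force: [1.4, -0.2, 0.3]
opening: 0.0006
gripper_force: 0.0
```

Run:
```python
from sel import *
t=cv2.resize(ctrl.snapshot("top")[140:260,310:400,::-1],None,fx=4,fy=4,interpolation=2)
s=cv2.resize(ctrl.snapshot("side")[150:246,265:375,::-1],None,fx=4,fy=5,interpolation=2)
cv2.imwrite("pics/c7.png",np.hstack([t,s]))
k=tw(m,[-.056,-.075,.1035])[0]; print(delta([k[0],k[1],.14],-94.3))
```

```text
([-165.5, -9.8, 29.1], [-0.1, 0.1, -15.0])
```

View pics/c7.png

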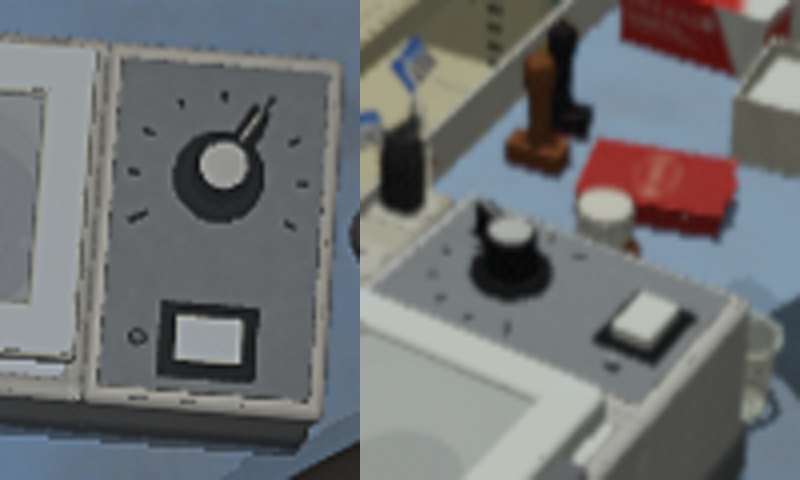

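The top crop shows the pointer tip at (265,105), lying on the long mark 5, with the lid flat and shut. The side crop agrees, and shows the bottle and cup still standing. The key can sink 1 mm below its collar, so I'll tilt the tool and press with one fingertip edge inside the collar.

apply_moves(
  deltas=[
    {"fingers": 0,"delta_pos": [-30,-3,0],"angular": [0,0,-7]},
    {"fingers": 0,"delta_pos": [-70,-8,0],"angular": [0,0,-15]},
    {"fingers": 0,"delta_pos": [-110,-15,0],"angular": [0,0,-15]},
    {"fingers": 0,"delta_pos": [-145,-20,0],"angular": [0,0,-15]},
    {"fingers": 0,"delta_pos": [-162,-24,5],"angular": [0,0,-15]},
    {"fingers": 0,"delta_pos": [-162,-24,10],"angular": [0,0,-15]},
    {"fingers": 0,"delta_pos": [-162,-24,10],"angular": [0,0,-15]},
  ],
)

```text
clock: 13.45
tool_pos: [0.5767, 0.1965, 0.1563]
orientation: [179.9, -0.1, -94.3]
force: [0.1, -1.4, -0.8]
opening: 0.0004
gripper_force: 0.0
```

apply_moves(
  deltas=[
    {"fingers": 0,"delta_pos": [0,0,0],"angular": [7,0,0]},
    {"fingers": 0,"delta_pos": [0,0,0],"angular": [14,0,0]},
    {"fingers": 0,"delta_pos": [0,0,0],"angular": [20,0,0]},
    {"fingers": 0,"delta_pos": [0,0,0],"angular": [20,0,0]},
  ],
)

```text
clock: 13.85
tool_pos: [0.5717, 0.1917, 0.1547]
orientation: [-160.1, -0.4, -94.2]
force: [0.3, -1.3, 0.3]
opening: 0.0005
gripper_force: 0.0
```

Run:
```python
from h import *
m=np.load("m.npy");o=ctrl.get_obs();r=R.from_euler("xyz",o["orientation"],degrees=True)
for z in(.128,.118,.112,.108,.105):
    p=tw(m,[-.056+.015,-.075,z])[0];print(z,r.inv().apply(p-o["tool_pos"]).round(4)*1e3)
print(r.as_matrix().round(2))
```

```text
0.128 [-11.5   2.3  27.5]
0.118 [-11.6   5.7  36.9]
0.112 [-11.6   7.7  42.6]
0.108 [-11.6   9.1  46.3]
0.105 [-11.7  10.1  49.2]
[[-0.07 -0.94  0.34]
 [-1.    0.07 -0.03]
 [ 0.01 -0.34 -0.94]]
```

apply_moves(
  deltas=[
    {"fingers": 0,"delta_pos": [-11.6,2.3,27.5],"angular": [0,0,0]},
    {"fingers": 0,"delta_pos": [-11.6,2.3,27.5],"angular": [0,0,0]},
    {"fingers": 0,"delta_pos": [-11.6,2.3,27.5],"angular": [0,0,0]},
  ],
)

```text
clock: 14.15
tool_pos: [0.5855, 0.2064, 0.1315]
orientation: [-160.0, -0.1, -94.4]
force: [0.6, -0.3, 0.7]
opening: 0.0005
gripper_force: 0.0
```

Run:
```python
from h import *
m=np.load("m.npy");o=ctrl.get_obs();r=R.from_euler("xyz",o["orientation"],degrees=True)
for z in(.128,.118,.112,.110,.108,.105,.103):
    p=tw(m,[-.056+.015,-.075,z])[0];print(z,r.inv().apply(p-o["tool_pos"]).round(4)*1e3)
```

```text
0.128 [4.4 6.3 1.4]
0.118 [ 4.4  9.8 10.8]
0.112 [ 4.4 11.8 16.5]
0.11 [ 4.4 12.5 18.3]
0.108 [ 4.4 13.2 20.2]
0.105 [ 4.4 14.2 23. ]
0.103 [ 4.4 14.9 24.9]
```

apply_moves(
  deltas=[
    {"fingers": 0,"delta_pos": [4.4,8,6],"angular": [0,0,0]},
    {"fingers": 0,"delta_pos": [4.4,9.8,10.8],"angular": [0,0,0]},
    {"fingers": 0,"delta_pos": [4.4,9.8,10.8],"angular": [0,0,0]},
    {"fingers": 0,"delta_pos": [4.4,9.8,10.8],"angular": [0,0,0]},
  ],
)

```text
clock: 14.55
tool_pos: [0.58, 0.2033, 0.1185]
orientation: [-160.0, 0.0, -94.3]
force: [-0.0, 0.1, -0.3]
opening: 0.0007
gripper_force: 0.0
```

Run:
```python
from h import *
m=np.load("m.npy");o=ctrl.get_obs();r=R.from_euler("xyz",o["orientation"],degrees=True)
for z in(.118,.112,.110,.108,.105,.103):
    p=tw(m,[-.056+.015,-.075,z])[0];print(z,r.inv().apply(p-o["tool_pos"]).round(4)*1e3)
```

```text
0.118 [0.8 0.4 0.4]
0.112 [0.8 2.5 6.1]
0.11 [0.8 3.1 7.9]
0.108 [0.8 3.8 9.8]
0.105 [ 0.8  4.9 12.6]
0.103 [ 0.8  5.5 14.5]
```

apply_moves(
  deltas=[
    {"fingers": 0,"delta_pos": [0.8,1.5,3],"angular": [0,0,0]},
    {"fingers": 0,"delta_pos": [0.8,2.5,6],"angular": [0,0,0]},
    {"fingers": 0,"delta_pos": [0.8,3.1,8],"angular": [0,0,0]},
    {"fingers": 0,"delta_pos": [0.8,3.8,9.8],"angular": [0,0,0]},
    {"fingers": 0,"delta_pos": [0.8,3.8,9.8],"angular": [0,0,0]},
  ],
)

```text
clock: 15.05
tool_pos: [0.5792, 0.2024, 0.1072]
orientation: [-160.0, -0.0, -94.3]
force: [-0.8, 0.3, 1.7]
opening: 0.0007
gripper_force: 0.5
```

apply_moves(
  deltas=[
    {"fingers": 0,"delta_pos": [0,0.35,0.95],"angular": [0,0,0]},
    {"fingers": 0,"delta_pos": [0,0.7,1.9],"angular": [0,0,0]},
    {"fingers": 0,"delta_pos": [0,0.7,1.9],"angular": [0,0,0]},
  ],
)

```text
clock: 15.35
tool_pos: [0.5793, 0.2025, 0.1055]
orientation: [-160.0, 0.0, -94.3]
force: [0.1, -1.3, 2.1]
opening: 0.0005
gripper_force: 1.1
```

apply_moves(
  deltas=[
    {"fingers": 0,"delta_pos": [0,0.35,0.95],"angular": [0,0,0]},
    {"fingers": 0,"delta_pos": [0,0.7,1.9],"angular": [0,0,0]},
    {"fingers": 0,"delta_pos": [0,0.7,1.9],"angular": [0,0,0]},
  ],
)

```text
clock: 15.65
tool_pos: [0.5793, 0.2025, 0.1035]
orientation: [-160.0, 0.0, -94.3]
force: [-1.3, -1.4, 3.9]
opening: 0.0004
gripper_force: 1.8
```

apply_moves(
  deltas=[
    {"fingers": 0,"delta_pos": [0,0.35,0.95],"angular": [0,0,0]},
    {"fingers": 0,"delta_pos": [0,0.7,1.9],"angular": [0,0,0]},
    {"fingers": 0,"delta_pos": [0,0.7,1.9],"angular": [0,0,0]},
  ],
)

```text
clock: 15.95
tool_pos: [0.5795, 0.2025, 0.1029]
orientation: [-159.9, 0.0, -94.3]
force: [-11.0, -2.9, 18.6]
opening: 0.0003
gripper_force: 9.0
```

The force rose along the key's spring curve and then hit a hard stop after about 4 mm, so the key is fully home. Now I release it and retract.

apply_moves(
  deltas=[
    {"fingers": 0,"delta_pos": [0,-1.7,-5],"angular": [0,0,0]},
    {"fingers": 0,"delta_pos": [0,-7,-20],"angular": [0,0,0]},
    {"fingers": 0,"delta_pos": [0,-20,-55],"angular": [0,0,0]},
    {"fingers": 0,"delta_pos": [30,-20,-70],"angular": [0,0,0]},
    {"fingers": 0,"delta_pos": [70,-5,-70],"angular": [0,0,0]},
    {"fingers": 0,"delta_pos": [110,20,-70],"angular": [0,0,0]},
    {"fingers": 0,"delta_pos": [150,40,-70],"angular": [0,0,0]},
    {"fingers": 0,"delta_pos": [150,40,-70],"angular": [0,0,0]},
  ],
)

```text
clock: 16.75
tool_pos: [0.5023, 0.053, 0.1514]
orientation: [-160.2, -0.1, -94.5]
force: [0.2, 0.3, 0.4]
opening: 0.0003
gripper_force: 0.0
```

Run:
```python
from h import *
t=cv2.resize(ctrl.snapshot("top")[140:260,300:400,::-1],None,fx=4,fy=4,interpolation=2)
s=cv2.resize(ctrl.snapshot("side")[150:270,225:325+10,::-1],None,fx=3.6,fy=4,interpolation=2)
cv2.imwrite("pics/c8.png",np.hstack([t,s]))
```

```text
(no output)
```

View pics/c8.png

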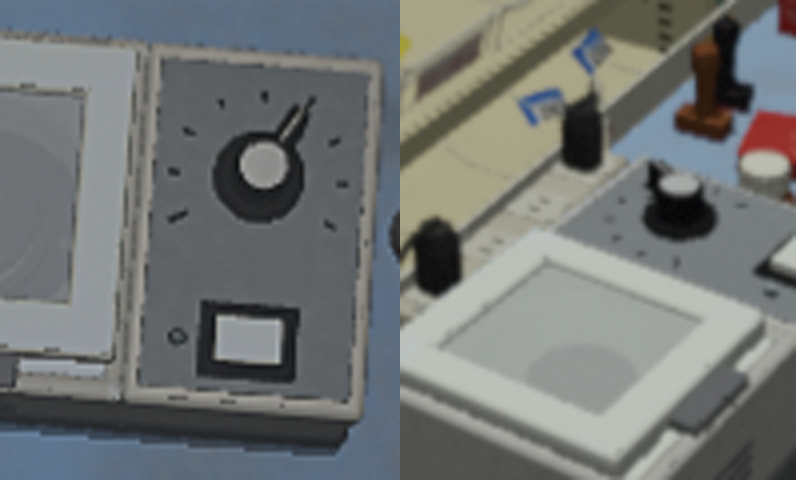

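The pointer is on mark 5 at (305,105), the key at (248,340) is up again, and the lid is flat and shut. The robot is clear of everything.

```bash
python3 -c "
from plant import ctrl
print(ctrl.close_job())"
```

```text
the job is handed in; nothing more can be done
None
```

The job is handed in: the lid is shut, the selector was clicked from 0 to 5, and the start key was pressed to its stop and came back up, in about 17 s of the 58 s allowed.

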